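Weight tweezers set to the mark

TASK

The sprung weight tweezers are clamped by the tail in their wooden block: swing the clamp lever fully open, then lift the tweezers out and carry them level to the big brass weight that stands alone on the square pad. Hold the tips centred a few centimetres above its knob, with the legs squeezed so that the pointer stands between the two fins of the gauge strip (a tip gap of 14 mm), ready to take the weight but without touching it. The program finishes while still holding the tweezers there, steady at that gap; nothing is put down or let go.

Things in the scene. Friction and masses are not known exactly. Their poses are not given: they have to be found in the camera images.
- lever (a joint): steel clamp lever on the tail end of the tweezers block, turning on an upright pivot: 0 rad = shut, lying across the tweezers' tail; grows clockwise seen from above to the stop at 1.75, where it points away from the tips and the tail is free. Starts at 0 to 0.25; fully open means above 1.4. It stays where it is left (about 0.7 N at the handle moves it).
- lever_handle (a point): point on the axis of the lever's upright round steel handle peg, 12 mm in diameter. The peg stands from 66 to 102 mm above the table; this point is 87 mm above it. It moves on a circle of 70 mm radius about lever_hinge.
- lever_hinge (a point): point on the lever's upright pivot axis, 87 mm above the table like lever_handle. The pivot pin itself ends 78 mm above the table. The lever's flat bar is 13 mm wide and lies 62 to 68 mm above the table.
- grip (a point): where to grip the steel tweezers: midway between the ribbed finger rests on the outer sides of the two legs, half-way up, 52 mm above the table at the start. x points to the tips, z up; the legs close along y. Rests 28 mm long, 14 mm high, 110 mm from the tail end. Outside width over the rests: 38.5 mm relaxed, 23.0 mm with the tips at the mark; 1 mm here is 1.67 mm at the tips.
- tips (a point): point on the tweezers' centre line between the tips, half-way up: 60 mm from grip along x. Under the tips the legs lie on a wooden rest 45 mm high, 16 mm thick along x, its middle 42 mm beyond grip; under grip there is only the 10 mm base board.
- tip_left (a point): inner face of the left (+y) leg's tip, half-way up. The distance from tip_left to tip_right is the tip gap: 40 mm relaxed, 14 mm at the mark. A 52 mm gauge strip, fixed on the left leg 30 mm beyond grip, crosses over both legs up to 7 mm above them; its two fins stand for gaps of 11 and 17 mm.
- tip_right (a point): inner face of the right (-y) leg's tip, half-way up. The right leg carries the small upright pointer beside the gauge strip.
- tweezers: the tweezers, 170 mm long, 14 mm high, about 56 g; origin under the tail end (45 mm above the table at the start), x to the tips, z up. Squeezing to the mark takes about 7 N on each leg; the spring opens them again. The tail (30 mm long, 18 mm wide) lies loose in a socket open at the top and towards the tips.
- knob (a point): centre of the top of the knob of the big brass weight, 56 mm above the table. The weight stands loose near the middle of a black square pad, 80 x 80 x 6 mm, to the right of the block; a flat steel dish (90 mm across, 22 mm high) stands nearer or farther beside it. The smaller weights in the wooden box are not meant.
- weight: the big brass weight: a cylinder 40 mm in diameter and 32 mm high with a thin neck and an 11 mm knob, 50 mm high in all, 350 g; origin at the centre of its underside.
Not all that is in view belongs to the job. What is shaped like the part that bears lever but blue or orange is not meant.

How it is judged (in metres and radians):
On the way, in this order (a step that is already met when the one before it is completed fails the run):
1. the clamp lever is swung fully open (value of joint lever above 1.4 rad), for 0.1 s.
2. the tweezers are lifted clear of the block (height (world z) of each of tweezers, tips above 0.065 m), for 0.1 s.
At the end, for the whole second after the job is handed in: For the last second the fingers hold the tweezers level (0.25 rad) and still at a tip gap of 11 to 17 mm, the tips within 20 mm sideways of the weight's knob and 12 to 80 mm above it; lever open past 1.4 rad; weight upright, untouched by the tweezers (value of joint lever above 1.4 rad and distance between tip_left and tip_right between 0.011 and 0.017 m and horizontal distance between tips and knob below 0.02 m and z of tips in the frame of knob between 0.012 and 0.08 m and angle between tweezers's own z axis and vertical below 0.25 rad and height (world z) of tweezers above 0.06 m and linear speed of tweezers below 0.02 m/s and angular speed of tweezers below 0.2 rad/s and contact force between the fingers and tweezers above 1 N and contact force between weight and tweezers below 0.1 N and angle between weight's own z axis and vertical below 0.1 rad); the arm keeps its last pose, push and grip.
It fails at once if the brass weight is pushed more than 8 mm from where it stood (distance of weight from where it was at the start of the episode above 0.008 m).
It also fails if it takes over 54 s, if anything falls off the work surface, if the arm or the gripper's body presses on something with over 40 N, if the wrist force passes 120 N, or if a joint passes its speed limit or range.

ROBOT

A 6-joint arm with a two-finger parallel gripper is mounted at the origin on the work surface. World frame = base frame: x ahead of the robot, y to its left, z up, the work surface at z = 0. Lengths are in mm, angles in rad, forces in N, time in s.
With the tool pointing down it reaches from about 350 to 800 mm from the base axis. Payload 7.3 kg.
Tool frame: the origin (TCP) lies midway between the tips of the shut fingers; the grasp point (between the pads) lies 19 mm behind it (env.tcp_to_grasp is the distance from the TCP to the grasp point, in mm); z points along the fingers, y is the line along which they close (so a half turn about z gives the same grasp; the last joint's range is limited). The gripper opens to 85 mm and grips with 20 to 120 N. Pads are 22 mm wide; open, the fingers measure 114 mm over their backs; the gripper's body (76 mm by 85 mm) begins 54 mm behind the grasp point. The pads swing forward as they close: fully open they stand 13 mm farther back than shut.
Start: joints at [-1.456, 0.342, 1.524, -0, 1.275, -0.146], TCP at [135.395, -507.262, 206.022] pointing down, gripper open.
Joint ranges: [-2.53, 2.53], [-0.77, 2.02], [0.04, 2.7], [-1, 4.14], [0.28, 2.66], [-3.11, 3.11]. Speed limits (rad/s): [2.57, 2.57, 3.14, 3.14, 3.14, 3.14].

INTERFACE

Orientations are given as [roll, pitch, yaw] about the fixed x, y, z axes, in that order (R = Rz(yaw) Ry(pitch) Rx(roll)).
In Python, from rig import env, cams gives the robot as it stands. The module is installed in compiled form; this text tells all that it offers.
- The arm moves only by the tool apply_moves, never from a script. Its argument "rows" is a list of rows, each a list of 4 numbers: the shift along the tool's x, y, z in cm, then the turn about the tool's z in rad. A call has exactly 8 rows; each row shifts and turns the commanded pose from where the row before left it, along the tool's axes as they then stand; what a row does not reach is not made up. A row lasts 1/10 s, in which the tool goes at most 50 mm and 8.59 degrees, less where a joint would pass 70% of its speed; a pose out of reach is approached as far as the arm can. A call with a gripper value outside its range is refused whole. "grip" is the closure, from 0 (fully open) to 1 (shut), set as the call begins (left out, the last holds). The fingers move at their own pace and stop on an object; the grip force is fixed at half the most. Time passes only in rows, so rows that do not move let the fingers close, or fill a call up. It gives the time, the measured TCP pose, the force, the opening and the grip force at its end, in the units of the state.
- env.get_obs(): the state, without advancing time (a new reading comes with each control period).
- cams.camera(name): name is "scene" or "top" or "wrist"; returns (picture, depth): 420x560x3 uint8, red, green, blue; 420x560 float32, mm along the optical axis (not along the pixel's ray), 0 where there is no reading.
- cams.get_calibration(name): a dict with "fx", "fy", "cx", "cy" (pixels), "world_to_cam" (4x4, takes a point from world to camera coordinates); the wrist camera has in their place "T_tool_cam" (4x4, takes a point from camera to tool coordinates, whose origin is the TCP and whose axes are the flange's). Camera axes: x right, y down, z forward; pixel columns grow to the right and rows downward; lengths in mm; the calibration is good to about 2 mm. The wrist camera is an equidistant fisheye: a pixel r from the principal point sees the ray r / f radians off the axis. A picture is of the moment at which its call begins: read the wrist's pose just before it. get_calibration takes no time and is no camera call.
- env.job_done(): hands the job in; it is judged then, once.
The state is a dict: "clock": time; "q": joint angles; "qd": joint speeds; "joint_torque": joint torques, N m; "tcp_pos": TCP position; "tool_rot": TCP orientation; "ft_force": force on the tool from outside, world axes, zero at the start; "wrist_torque": the same for the moment, N m; "opening": opening from 0.0 (shut) to 1.0 (fully open); "finger_force": force on a finger pad.
Only numpy, scipy, OpenCV 4.12 (cv2) and the standard library are available. Lean on these libraries where they do the work, as an engineer would, in place of code of your own. Each camera call takes 0.05 s, during which the arm holds its last target. There are 200 camera calls.

## Working session

There is one attempt and no reset: what is moved stays moved. The work goes in short steps, Python scripts to look and compute and a tool call to move; the robot and the scene stay as the last step left them, time stands still between calls to the robot, and variables do not carry over. Pictures are saved under pics/ and viewed, at most 10 in all, crops included, and the job is handed in when it is done.

Besides the shell and the picture viewer there is one more tool, called as name(argument=value, ...), one argument or row to a line, values as JSON. apply_moves: Moves the arm, as the interface text tells. Its arguments: {"type":"object","properties":{"rows":{"type":"array","items":{"type":"array","items":{"type":"number"}}},"grip":{"type":"number"}},"required":["rows"]}

```bash
mkdir -p pics; ls
python3 - <<'E'
from rig import env,cams
import cv2,numpy as np
o=env.get_obs();print(o['clock'],o['tcp_pos'],o['tool_rot'],o['opening'],o['ft_force'])
for n in('scene','top'):
    p,d=cams.camera(n);cv2.imwrite(f'pics/{n}0.png',p[...,::-1]);np.save(f'pics/{n}0.npy',d);np.save(f'pics/{n}0rgb.npy',p)
    print(n,cams.get_calibration(n))
E
```

```text
pics
0.0 [ 135.34411795 -506.79237221  205.32744445] [-3.14007374e+00 -2.38717577e-04  2.60786199e-01] 1.0014325828359711 [ 1.0595805  -0.11438395  0.29899777]
scene {'fx': 386.76934914080323, 'fy': 386.76934914080323, 'cx': 287.36121650929414, 'cy': 207.9841014953362, 'world_to_cam': array([[ 5.21665957e-01,  8.52974221e-01, -1.73091583e-02,
        -3.01035740e+02],
       [ 5.51868464e-01, -3.52847577e-01, -7.55605575e-01,
        -1.80859444e+02],
       [-6.50619572e-01,  3.84621327e-01, -6.54798143e-01,
         1.28771844e+03],
       [ 0.00000000e+00,  0.00000000e+00,  0.00000000e+00,
         1.00000000e+00]])}
top {'fx': 379.1609984267541, 'fy': 379.1609984267541, 'cx': 278.3301739660172, 'cy': 218.5972416247588, 'world_to_cam': array([[-9.13454360e-03, -9.99911329e-01,  9.68993560e-03,
         5.76265172e+01],
       [-9.86970773e-01,  7.45875795e-03, -1.60726660e-01,
         4.68297146e+02],
       [ 1.60640134e-01, -1.10318479e-02, -9.86951390e-01,
         7.65033995e+02],
       [ 0.00000000e+00,  0.00000000e+00,  0.00000000e+00,
         1.00000000e+00]])}
```

View pics/scene0.png

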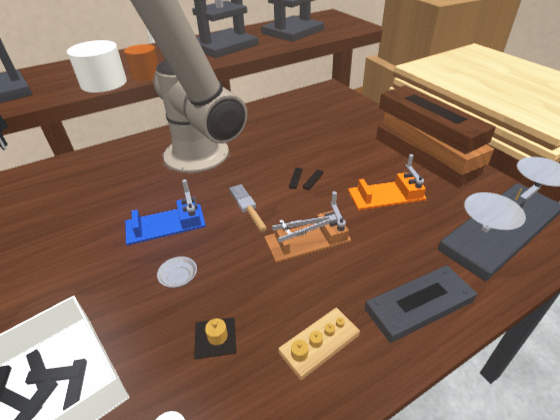

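View pics/top0.png

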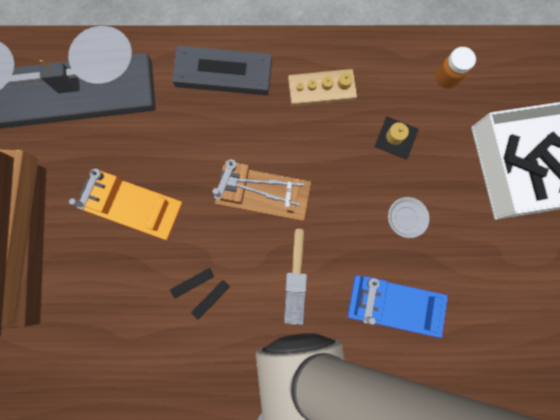

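The scene view shows the wooden block with the tweezers near (308,235) and the weight on its pad at (216,332). In the top view the block is near (263,190), with the tail left and the tips right. The weight is at (398,132) and the dish at (408,217). Next I'll zoom on the block.

```bash
cat > h.py <<'E'
import numpy as np,cv2
from rig import env,cams
def ray(n,u,v,z):
    c=cams.get_calibration(n);W=c['world_to_cam'];R=W[:3,:3];o=-R.T@W[:3,3]
    d=R.T@np.array([(u-c['cx'])/c['fx'],(v-c['cy'])/c['fy'],1]);return o+d*(z-o[2])/d[2]
def proj(n,P):
    c=cams.get_calibration(n);p=c['world_to_cam']@np.r_[P,1];return c['fx']*p[0]/p[2]+c['cx'],c['fy']*p[1]/p[2]+c['cy']
E
python3 - <<'E'
from h import *
a=cv2.imread('pics/top0.png')[150:230,205:320];b=cv2.imread('pics/scene0.png')[175:265,255:365]
a=cv2.resize(a,(780,543),interpolation=cv2.INTER_CUBIC)
cv2.imwrite('pics/tc.png',a)
cv2.imwrite('pics/sc.png',cv2.resize(b,(733,600),interpolation=cv2.INTER_CUBIC))
p=cv2.imread('pics/top0.png');h=cv2.cvtColor(p,cv2.COLOR_BGR2HSV)
d=np.load('pics/top0.npy')
# brass weight: top mask
m=cv2.inRange(h,(18,120,60),(35,255,255));m[:, :370]=0;m[:, 430:]=0;m[170:]=0
ys,xs=np.nonzero(m);print('brass',xs.min(),xs.max(),ys.min(),ys.max(),xs.mean(),ys.mean())
m=(h[...,2]<45).astype(np.uint8);m[:115]=0;m[162:]=0;m[:,:370]=0;m[:,425:]=0
ys,xs=np.nonzero(m);print('pad',cv2.minAreaRect(np.c_[xs,ys].astype(np.float32)))
E
```

```text
brass 386 408 122 143 396.98607242339835 132.8523676880223
pad ((0.0, 0.0), (0.0, 0.0), 0.0)
```

View pics/tc.png

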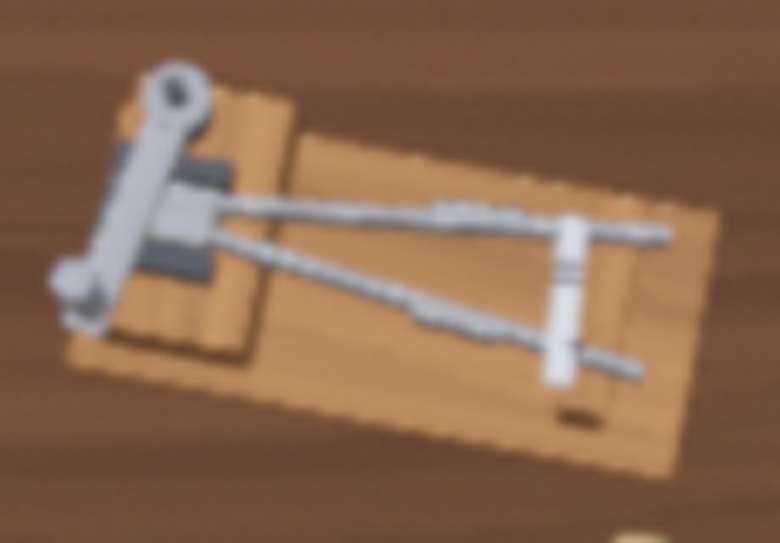

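View pics/sc.png

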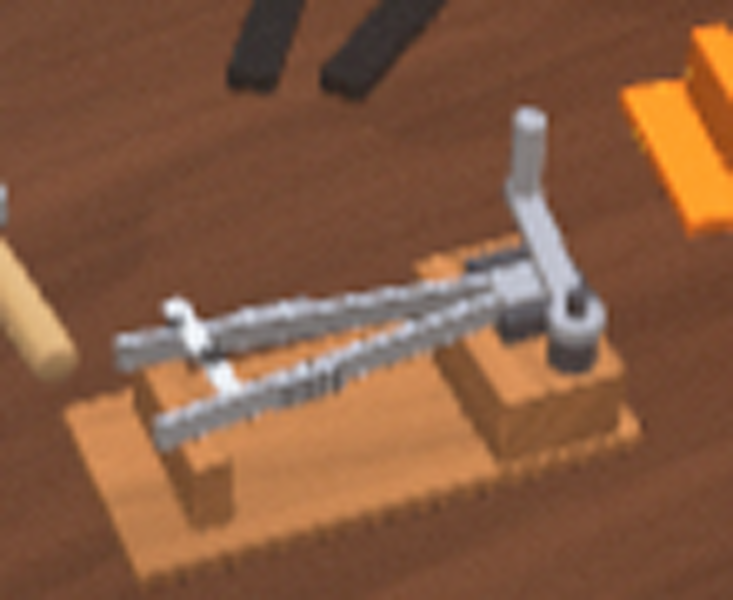

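The top crop shows the hinge at (177,92), the peg top at (72,277) and the finger rests at (478,213) and (455,318). The tips are at (672,235) and (640,372). The lever has to swing clockwise, through image down to image left. Next I'll convert these to metric positions.

Run:
```python
from h import *
s=780/115
f=lambda x,y,z:ray('top',205+x/s-.4,150+y/s-.4,z)
H=f(177,92,78);P=f(72,277,102);print('H',H,'P',P,np.linalg.norm((H-P)[:2]))
a=f(478,213,59);b=f(455,318,59);print('rests',a,b,np.linalg.norm(a-b))
t1=f(672,235,59);t2=f(640,372,59);print('tips',t1,t2,np.linalg.norm(t1-t2))
tail=f(185,212,59);g=(a+b)/2;t=(t1+t2)/2;print('g',g,'t',t,np.linalg.norm(g-t),'yaw g-t',np.arctan2(*(t-g)[1::-1]),'pivot area',tail)
c=[f(720,210,10),f(672,478,10),f(65,365,10)];print('board',c,np.arctan2(*(c[1]-c[2])[1::-1]))
ss=733/110
q=lambda x,y,z:ray('scene',255+x/ss-.4,175+y/ss-.4,z)
print('scene P',q(530,118,102),'H',q(577,302,78),'tips',(q(128,340,59)+q(165,417,59))/2)
print('weight',ray('top',397,133,48), ray('scene',216,322,56))
p=cv2.imread('pics/top0.png');cr=p[105:170,365:430];sc=cv2.imread('pics/scene0.png')[310:365,185:245]
cv2.imwrite('pics/w.png',np.hstack([cv2.resize(cr,(390,390),interpolation=cv2.INTER_CUBIC),cv2.resize(sc,(390,390),interpolation=cv2.INTER_CUBIC)]))
```

```text
H [578.35455903 151.01531674  78.        ] P [515.28296339 177.96523633 102.        ] 68.5880772575277
rests [545.05824023  60.04010382  59.        ] [511.9607533  67.3469158  59.       ] 33.89444117353422
tips [5.37678756e+02 2.63474258e-01 5.90000000e+01] [494.68170773  10.90891631  59.        ] 44.29527742664622
g [528.50949677  63.69350981  59.        ] t [516.1802319    5.58619528  59.        ] 59.40093243009616 yaw g-t -1.7798764291286369 pivot area [545.96778157 150.36372959  59.        ]
board [array([558.59949301, -19.6502403 ,  10.        ]), array([469.55635065,  -2.09235052,  10.        ]), array([508.18338409, 194.30649458,  10.        ])] -1.7649941609672433
scene P [511.00288079 178.15747038 102.        ] H [580.8323274  148.72808882  78.        ] tips [514.69259286   9.23937753  59.        ]
weight [ 653.80206847 -206.09508845   48.        ] [ 663.49970437 -211.37496471   56.        ]
```

View pics/w.png

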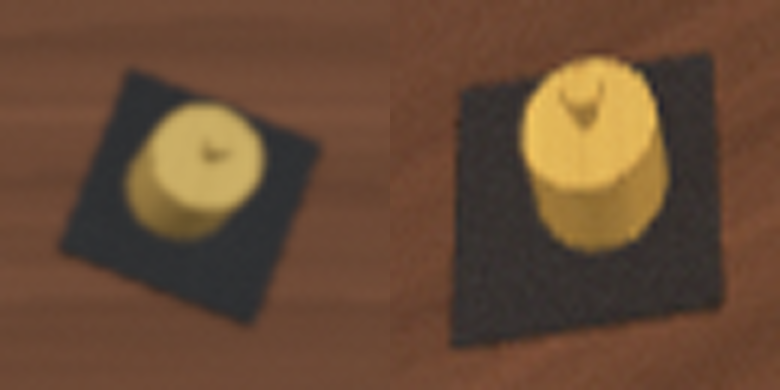

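The crops show the weight's top disc centred at about (399,130) in the top view and (216,328) in the scene view. Positions agree between the two views to a few mm, and the lever starts at about 0.2 rad. I'll write a small planner that prints move rows.

```bash
cat >> h.py <<'E'
def plan(wps,start=None):
    """wps: (x,y,z,yaw,nrows); prints rows in tool axes for a tool pointing down"""
    o=env.get_obs();p=np.array(o['tcp_pos']);y=o['tool_rot'][2]
    if start is not None:p,y=np.array(start[:3],float),start[3]
    for X,Y,Z,W,n in wps:
        D=(np.array([X,Y,Z])-p)/n;w=(W-y+np.pi)%(2*np.pi)-np.pi;w/=n
        for i in range(n):
            c,s=np.cos(y),np.sin(y)
            print([float(round(v,2)) for v in ((c*D[0]+s*D[1])/10,(s*D[0]-c*D[1])/10,-D[2]/10,-w)],end=',')
            p=p+D;y+=w
        print()
E
python3 - <<'E'
from h import *
print(ray('top',365+209/6-.4,105+157/6-.4,38),ray('scene',185+200/6.5-.4,310+125/7.09-.4,38))
plan([(340,-330,200,.8,8),(480,-60,200,1.5,8),(500,160,185,2.1,8)])
E
```

```text
[ 662.97059882 -215.22577324   38.        ] [ 661.53769791 -214.53668552   38.        ]
[3.04, -1.48, 0.07, -0.07],[3.13, -1.27, 0.07, -0.07],[3.21, -1.05, 0.07, -0.07],[3.28, -0.84, 0.07, -0.07],[3.33, -0.61, 0.07, -0.07],[3.36, -0.39, 0.07, -0.07],[3.38, -0.16, 0.07, -0.07],[3.38, 0.07, 0.07, -0.07],
[3.64, -1.1, -0.0, -0.09],[3.72, -0.77, -0.0, -0.09],[3.78, -0.45, -0.0, -0.09],[3.8, -0.11, -0.0, -0.09],[3.8, 0.22, -0.0, -0.09],[3.76, 0.55, -0.0, -0.09],[3.7, 0.88, -0.0, -0.09],[3.61, 1.2, -0.0, -0.09],
[2.76, 0.05, 0.19, -0.08],[2.75, 0.26, 0.19, -0.08],[2.72, 0.47, 0.19, -0.08],[2.68, 0.67, 0.19, -0.08],[2.62, 0.87, 0.19, -0.08],[2.55, 1.06, 0.19, -0.08],[2.46, 1.25, 0.19, -0.08],[2.36, 1.43, 0.19, -0.08],
```

apply_moves(
  rows=[
    [3.0, -1.5, 0.1, -0.07],
    [3.1, -1.3, 0.1, -0.07],
    [3.2, -1.0, 0.1, -0.07],
    [3.3, -0.8, 0.1, -0.07],
    [3.3, -0.6, 0.1, -0.07],
    [3.4, -0.4, 0.1, -0.07],
    [3.4, -0.2, 0.1, -0.07],
    [3.4, 0.1, 0.1, -0.07],
  ],
  grip=0.6,
)

```text
clock: 0.9
tcp_pos: [339.2, -327.3, 197.7]
tool_rot: [-3.141, -0.0, 0.824]
ft_force: [0.0, -0.5, 0.1]
opening: 0.402
finger_force: 0.0
```

apply_moves(
  rows=[
    [3.6, -1.1, 0, -0.09],
    [3.7, -0.8, 0, -0.09],
    [3.8, -0.4, 0, -0.09],
    [3.8, -0.1, 0, -0.09],
    [3.8, 0.2, 0, -0.09],
    [3.8, 0.5, 0, -0.09],
    [3.7, 0.9, 0, -0.09],
    [3.6, 1.2, 0, -0.09],
  ],
)

```text
clock: 1.7
tcp_pos: [470.4, -52.8, 197.8]
tool_rot: [-3.141, 0.0, 1.545]
ft_force: [1.7, 0.1, 0.8]
opening: 0.4
finger_force: 0.0
```

apply_moves(
  rows=[
    [2.8, 0.1, 0.2, -0.08],
    [2.8, 0.3, 0.2, -0.08],
    [2.7, 0.5, 0.2, -0.08],
    [2.7, 0.7, 0.2, -0.08],
    [2.6, 0.9, 0.2, -0.08],
    [2.5, 1.0, 0.2, -0.08],
    [2.5, 1.2, 0.2, -0.08],
    [2.4, 1.4, 0.2, -0.08],
  ],
)

```text
clock: 2.5
tcp_pos: [477.2, 167.9, 181.5]
tool_rot: [-3.141, -0.0, 2.184]
ft_force: [0.2, -0.2, 0.2]
opening: 0.399
finger_force: 0.0
```

Run:
```python
from h import *
o=env.get_obs();print(o['clock'],o['tcp_pos'],o['tool_rot'],o['opening'],o['ft_force'])
p,d=cams.camera('wrist');cv2.imwrite('pics/w1.png',p[...,::-1]);np.save('pics/w1.npy',d)
print(cams.get_calibration('wrist'))
```

```text
2.5 [477.2059755  167.93109625 181.53664414] [-3.14080071e+00 -2.31535368e-04  2.18410521e+00] 0.399093215574169 [ 0.16671191 -0.17444965  0.18896576]
{'fx': 325.19226210127806, 'fy': 325.19226210127806, 'cx': 280.18770592328053, 'cy': 209.89426306663893, 'T_tool_cam': array([[ 8.42130938e-04, -9.64693011e-01, -2.63375560e-01,
         6.74012757e+01],
       [ 9.99999645e-01,  8.07358489e-04,  2.40255958e-04,
         9.07133697e-01],
       [-1.91347495e-05, -2.63375669e-01,  9.64693348e-01,
        -1.67580112e+02],
       [ 0.00000000e+00,  0.00000000e+00,  0.00000000e+00,
         1.00000000e+00]])}
```

View pics/w1.png

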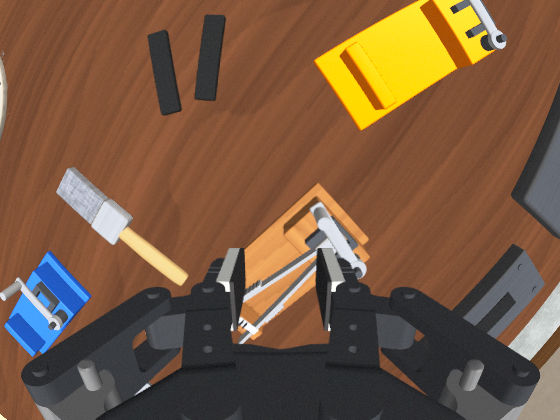

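The wrist view shows the lever, with the peg top near (321,211) and the hinge near (357,266).

```bash
cat >> h.py <<'E'
from scipy.spatial.transform import Rotation as Ro
def wray(u,v,z,pos,rot):
    c=cams.get_calibration('wrist');a,b=u-c['cx'],v-c['cy'];r=np.hypot(a,b);t=r/c['fx']
    d=np.array([a/r*np.sin(t),b/r*np.sin(t),np.cos(t)]);T=c['T_tool_cam'];R=Ro.from_euler('xyz',rot).as_matrix()
    o=np.array(pos)+R@T[:3,3];d=R@T[:3,:3]@d;return o+d*(z-o[2])/d[2]
E
python3 - <<'E'
from h import *
o=env.get_obs();pos,rot=[477.206,167.931,181.537],[-3.1408,-.0002,2.1841]
P=wray(321,211,102,pos,rot);H=wray(357,266,78,pos,rot);print(P,H,np.linalg.norm((P-H)[:2]))
p=cv2.imread('pics/w1.png')[180:300,280:400]
cv2.imwrite('pics/w1c.png',cv2.resize(p,(600,600),interpolation=cv2.INTER_CUBIC))
E
```

```text
[504.92936689 186.31466346 102.        ] [571.74058058 160.01061368  78.        ] 71.80279457478485
```

View pics/w1c.png

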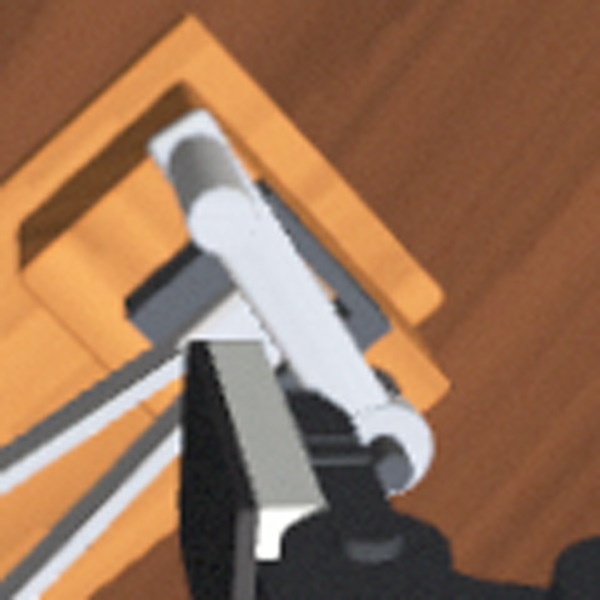

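In the crop the peg top is at (222,222), which is px (324,224). The hinge pin is at (393,463), which is px (358,272).

Run:
```python
from h import *
pos,rot=[477.206,167.931,181.537],[-3.1408,-.0002,2.1841]
P=wray(324,224,102,pos,rot);H=wray(358.2,272.2,78,pos,rot);print(P,H,np.linalg.norm((P-H)[:2]))
```

```text
[513.46656969 179.08957    102.        ] [576.95718176 155.6823779   78.        ] 67.66797221081856
```

Run:
```python
from h import *
plan([(513.5,178.5,130,2.3,4),(513.5,178.5,76,2.4,4)])
H=np.array([579,150.5]);n=16
A=np.linspace(2.735,1.16,n+1);Y=np.linspace(2.4,1.4,n+1)
plan([(*(H+70*np.r_[np.cos(a),np.sin(a)]),76,y,1) for a,y in zip(A[1:],Y[1:])],(513.5,178.5,76,2.4))
```

```text
[-0.39, 0.85, 1.28, -0.03],[-0.41, 0.84, 1.28, -0.03],[-0.43, 0.83, 1.28, -0.03],[-0.45, 0.82, 1.28, -0.03],
[-0.0, -0.0, 1.35, -0.03],[-0.0, -0.0, 1.35, -0.03],[-0.0, -0.0, 1.35, -0.03],[-0.0, -0.0, 1.35, -0.03],
[0.08, 0.72, -0.0, 0.06],
[0.17, 0.67, -0.0, 0.06],
[0.15, 0.67, -0.0, 0.06],
[0.12, 0.68, -0.0, 0.06],
[0.1, 0.68, -0.0, 0.06],
[0.07, 0.68, -0.0, 0.06],
[0.05, 0.69, -0.0, 0.06],
[0.02, 0.69, -0.0, 0.06],
[-0.0, 0.69, -0.0, 0.06],
[-0.03, 0.69, -0.0, 0.06],
[-0.05, 0.69, -0.0, 0.06],
[-0.08, 0.68, -0.0, 0.06],
[-0.1, 0.68, -0.0, 0.06],
[-0.12, 0.68, -0.0, 0.06],
[-0.15, 0.67, -0.0, 0.06],
[-0.17, 0.67, -0.0, 0.06],
```

apply_moves(
  rows=[
    [-0.4, 0.85, 1.3, -0.03],
    [-0.4, 0.85, 1.3, -0.03],
    [-0.4, 0.8, 1.3, -0.03],
    [-0.5, 0.8, 1.3, -0.03],
    [0, 0, 1.3, -0.03],
    [0, 0, 1.4, -0.03],
    [0, 0, 1.3, -0.03],
    [0, 0, 1.4, -0.03],
  ],
)

```text
clock: 3.35
tcp_pos: [514.3, 172.9, 74.5]
tool_rot: [-3.141, -0.001, 2.422]
ft_force: [-0.6, 0.2, -0.7]
opening: 0.4
finger_force: 0.0
```

apply_moves(
  rows=[
    [0, 0, 0, 0],
    [0, 0, 0, 0],
    [0.1, 0.7, 0, 0.06],
    [0.15, 0.7, 0, 0.06],
    [0.15, 0.7, 0, 0.06],
    [0.1, 0.7, 0, 0.06],
    [0.1, 0.7, 0, 0.06],
    [0.1, 0.7, 0, 0.06],
  ],
  grip=0.75,
)

```text
clock: 4.15
tcp_pos: [541.6, 205.9, 76.6]
tool_rot: [-3.141, -0.0, 2.058]
ft_force: [-2.0, -0.2, -0.1]
opening: 0.249
finger_force: 0.6
```

Run:
```python
from h import *
o=env.get_obs();print(o['clock'],o['tcp_pos'],o['tool_rot'],o['opening'],o['ft_force'],o['finger_force'])
H=np.array([579,150.5]);d=np.array(o['tcp_pos'][:2])-H;print(np.hypot(*d),np.arctan2(d[1],d[0]))
p,_=cams.camera('wrist');cv2.imwrite('pics/w2.png',p[...,::-1])
a=np.arctan2(d[1],d[0]);n=int(np.ceil((a-1.14)/.1))
A=np.linspace(a,1.14,n+1);Y=np.linspace(o['tool_rot'][2],1.4,n+1)
plan([(*(H+70*np.r_[np.cos(a),np.sin(a)]),76,y,1) for a,y in zip(A[1:],Y[1:])])
```

```text
4.15 [541.61205738 205.88579126  76.55598733] [-3.14142596e+00 -1.79919433e-04  2.05769927e+00] 0.2492858450724014 [-1.95367369 -0.18879409 -0.10736419] 0.6482065469026566
66.82397868340261 2.164577417880891
[0.36, 0.5, 0.06, 0.06],
[0.02, 0.65, -0.0, 0.06],
[-0.0, 0.65, -0.0, 0.06],
[-0.03, 0.65, -0.0, 0.06],
[-0.05, 0.65, -0.0, 0.06],
[-0.07, 0.65, -0.0, 0.06],
[-0.09, 0.65, -0.0, 0.06],
[-0.11, 0.64, -0.0, 0.06],
[-0.13, 0.64, -0.0, 0.06],
[-0.15, 0.63, -0.0, 0.06],
[-0.18, 0.63, -0.0, 0.06],
```

View pics/w2.png

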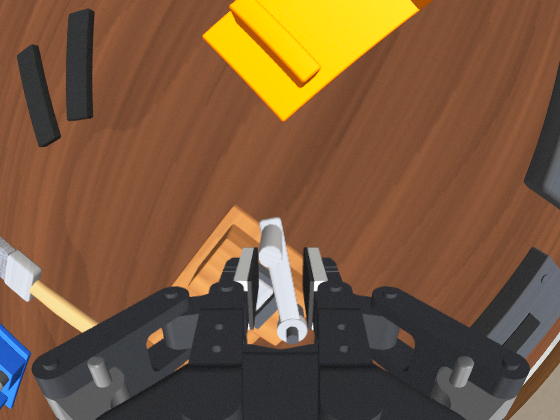

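The wrist view shows the peg at (270,255) between the fingers and swinging as intended, so I'll continue the arc.

apply_moves(
  rows=[
    [0.4, 0.5, 0.1, 0.06],
    [0.1, 0.65, 0, 0.06],
    [0, 0.65, 0, 0.06],
    [0, 0.65, 0, 0.06],
    [0, 0.65, 0, 0.06],
    [-0.1, 0.65, 0, 0.06],
    [-0.1, 0.65, 0, 0.06],
    [-0.1, 0.65, 0, 0.06],
  ],
)

```text
clock: 5.0
tcp_pos: [588.1, 220.8, 75.6]
tool_rot: [3.141, -0.0, 1.579]
ft_force: [-0.0, -0.1, -0.5]
opening: 0.248
finger_force: 0.5
```

Run:
```python
from h import *
o=env.get_obs()
H=np.array([579,150.5]);d=np.array(o['tcp_pos'][:2])-H;print(np.hypot(*d),np.arctan2(d[1],d[0]),o['ft_force'])
a=np.arctan2(d[1],d[0]);n=6
A=np.linspace(a,1.13,n+1);Y=np.linspace(o['tool_rot'][2],1.4,n+1)
plan([(*(H+70*np.r_[np.cos(a),np.sin(a)]),76,y,1) for a,y in zip(A[1:],Y[1:])])
```

```text
70.84290936498653 1.441686148216053 [-0.02972041 -0.13448699 -0.52086296]
[-0.14, 0.35, -0.04, 0.03],
[-0.07, 0.36, -0.0, 0.03],
[-0.07, 0.36, -0.0, 0.03],
[-0.08, 0.35, -0.0, 0.03],
[-0.09, 0.35, -0.0, 0.03],
[-0.1, 0.35, -0.0, 0.03],
```

apply_moves(
  rows=[
    [-0.1, 0.35, 0, 0.03],
    [-0.1, 0.35, 0, 0.03],
    [-0.1, 0.35, 0, 0.03],
    [-0.1, 0.35, 0, 0.03],
    [-0.1, 0.35, 0, 0.03],
    [-0.1, 0.35, 0, 0.03],
    [0, 0, 0, 0],
    [0, 0, 0, 0],
  ],
)

```text
clock: 5.8
tcp_pos: [608.5, 213.2, 74.9]
tool_rot: [3.141, 0.0, 1.401]
ft_force: [0.4, 1.1, 1.7]
opening: 0.252
finger_force: 0.3
```

Run:
```python
from h import *
o=env.get_obs();pos,rot=o['tcp_pos'],o['tool_rot']
H=np.array([579,150.5]);d=np.array(o['tcp_pos'][:2])-H;print(np.hypot(*d),np.arctan2(d[1],d[0]),o['ft_force'])
p,_=cams.camera('wrist');cv2.imwrite('pics/w3.png',p[...,::-1])
g=cv2.cvtColor(p,cv2.COLOR_RGB2HSV)
m=((g[...,1]<40)&(g[...,2]>120)).astype(np.uint8)
n,l,s,c=cv2.connectedComponentsWithStats(m)
for i in range(1,n):
    if s[i,4]>80 and 180<c[i][0]<400 and c[i][1]>150:print(s[i],c[i])
cv2.imwrite('pics/w3c.png',cv2.resize(p[200:360,200:370,::-1],(637,600),interpolation=cv2.INTER_CUBIC))
```

```text
69.28776954386046 1.1315878342429295 [0.3584952  1.1107418  1.68913817]
[ 248  219   37  125 1992] [267.12449799 270.13504016]
[234 247  20  45 482] [243.62240664 267.36929461]
[307 247  21  45 473] [316.71458774 267.18393235]
```

View pics/w3c.png

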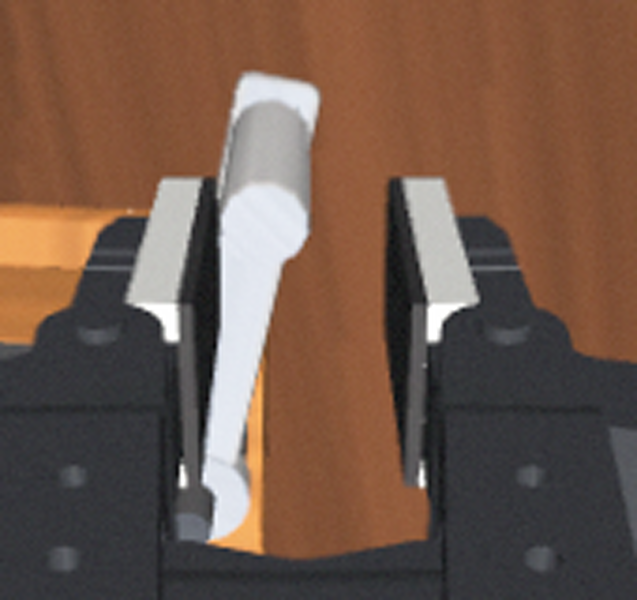

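The peg is near crop (265,222) against the trailing pad. The lever points slightly clockwise of the tail axis, at about 1.7 rad, so it is open. I'll lift off and go over the grip point.

Run:
```python
from h import *
plan([(608.5,213,140,1.4,3),(528.5,63.7,165,1.37,5)])
```

```text
[-0.01, 0.0, -2.17, 0.0],[-0.01, 0.0, -2.17, 0.0],[-0.01, 0.0, -2.17, 0.0],
[-3.21, -1.07, -0.5, 0.01],[-3.22, -1.05, -0.5, 0.01],[-3.23, -1.03, -0.5, 0.01],[-3.23, -1.01, -0.5, 0.01],[-3.24, -0.99, -0.5, 0.01],
```

apply_moves(
  rows=[
    [0, 0, -2.2, 0],
    [0, 0, -2.2, 0],
    [0, 0, -2.2, 0],
    [-3.2, -1.1, -0.5, 0.01],
    [-3.2, -1.0, -0.5, 0.01],
    [-3.2, -1.0, -0.5, 0.01],
    [-3.2, -1.0, -0.5, 0],
    [-3.2, -1.0, -0.5, 0],
  ],
)

```text
clock: 6.65
tcp_pos: [527.7, 64.4, 166.3]
tool_rot: [3.141, 0.0, 1.371]
ft_force: [0.4, -0.9, 0.2]
opening: 0.253
finger_force: 0.0
```

apply_moves(
  rows=[
    [0, 0, 0, 0],
    [0, 0, 0, 0],
    [0, 0, 0, 0],
    [0, 0, 0, 0],
    [0, 0, 0, 0],
    [0, 0, 0, 0],
    [0, 0, 0, 0],
    [0, 0, 0, 0],
  ],
  grip=0.1,
)

```text
clock: 7.45
tcp_pos: [528.4, 65.8, 165.9]
tool_rot: [-3.142, 0.0, 1.371]
ft_force: [-0.4, -0.2, 0.5]
opening: 0.901
finger_force: 0.0
```

Run:
```python
from h import *
o=env.get_obs();print(o['tcp_pos'],o['tool_rot'],o['opening'])
p,_=cams.camera('wrist');cv2.imwrite('pics/w4.png',p[...,::-1])
p,_=cams.camera('top');cv2.imwrite('pics/t4.png',p[...,::-1])
a=cv2.imread('pics/w4.png')[170:400,150:410]
cv2.imwrite('pics/w4c.png',cv2.resize(a,(678,600),interpolation=cv2.INTER_CUBIC))
```

```text
[528.40817554  65.82734256 165.9086771 ] [-3.14155422e+00  9.63894589e-05  1.37105871e+00] 0.9009814501305224
```

View pics/w4c.png

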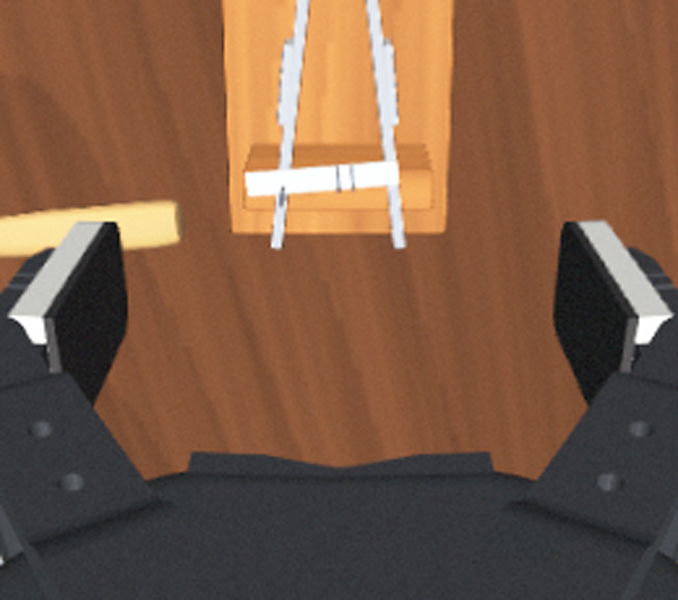

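The wrist crop shows the finger rests at about (288,82) and (389,84), the tips at (278,245) and (399,245), and the gauge strip at y≈180. The tweezers are aligned with the tool.

Run:
```python
from h import *
pos,rot=[528.41,65.83,165.91],[-3.14155,0,1.371]
f=lambda x,y,z:wray(150+x/2.608-.3,170+y/2.608-.3,z,pos,rot)
a,b=f(281,82,57),f(396,84,57);g=(a+b)/2;t1,t2=f(278,247,59),f(399,247,59);t=(t1+t2)/2
print(a,b,np.linalg.norm(a-b),'g',g,'t',t,np.linalg.norm((t-g)),np.arctan2(*(t-g)[1::-1])+np.pi,np.linalg.norm(t1-t2))
s=f(322,180,65);print('strip',s,np.dot((s-g)[:2],(t-g)[:2])/np.linalg.norm((t-g)[:2]))
c,d=f(228,50,10),f(230,232,10);e,h=f(452,50,10),f(444,232,10);print('board yaw',np.arctan2(*((c+e)/2-(d+h)/2)[1::-1]))
```

```text
[509.01423333  70.03320322  57.        ] [546.77103031  61.70819026  57.        ] 38.66369820896231 g [527.89263182  65.87069674  57.        ] t [516.09588165   7.57621335  59.        ] 59.509748004988204 1.3711279798509475 43.038219184363065
strip [516.16268     35.89862895  65.        ] 31.70316395241595
board yaw 1.3553417186018908
```

The grip point is at (528,65.5), width checks at 38.7 mm (38.5 given) and yaw at 1.371. I'll descend to put the pads at z≈52, then close.

apply_moves(
  rows=[
    [0, 0.05, 1.8, 0],
    [0, 0, 1.8, 0],
    [0, 0, 1.8, 0],
    [0, 0, 1.8, 0],
    [0, 0, 1.7, 0],
    [0, 0, 1.7, 0],
    [0, 0, 1.6, 0],
    [0, 0, 1.3, 0],
  ],
)

```text
clock: 8.35
tcp_pos: [528.6, 65.5, 30.1]
tool_rot: [-3.141, 0.0, 1.371]
ft_force: [-0.7, 0.6, 0.5]
opening: 0.898
finger_force: 0.0
```

apply_moves(
  rows=[
    [0, 0, 0, 0],
    [0, 0, 0, 0],
    [0, 0, 0, 0],
    [0, 0, 0, 0],
    [0, 0, 0, 0],
    [0, 0, 0, 0],
    [0, 0, 0, 0],
    [0, 0, 0, 0],
  ],
  grip=0.5,
)

```text
clock: 9.15
tcp_pos: [528.8, 65.6, 31.0]
tool_rot: [3.142, 0.0, 1.371]
ft_force: [0.1, 0.6, 0.7]
opening: 0.497
finger_force: 0.0
```

Run:
```python
from h import *
o=env.get_obs();print(o['clock'],o['tcp_pos'],o['tool_rot'],o['opening'],o['ft_force'],o['finger_force'])
```

```text
9.15 [528.8143835   65.56860538  30.99905539] [3.14157814e+00 8.59310597e-05 1.37083571e+00] 0.49748611907044543 [0.07337058 0.6445624  0.70658739] 0.0
```

apply_moves(
  rows=[
    [0, 0, 0, 0],
    [0, 0, 0, 0],
    [0, 0, 0, 0],
    [0, 0, 0, 0],
    [0, 0, 0, 0],
    [0, 0, 0, 0],
    [0, 0, 0, 0],
    [0, 0, 0, 0],
  ],
  grip=0.6,
)

```text
clock: 9.95
tcp_pos: [529.1, 65.5, 31.1]
tool_rot: [3.141, 0.0, 1.371]
ft_force: [0.5, -0.6, 3.8]
opening: 0.402
finger_force: 2.9
```

apply_moves(
  rows=[
    [0, 0, 0, 0],
    [0, 0, 0, 0],
    [0, 0, 0, 0],
    [0, 0, 0, 0],
    [0, 0, 0, 0],
    [0, 0, 0, 0],
    [0, 0, 0, 0],
    [0, 0, 0, 0],
  ],
  grip=0.73,
)

```text
clock: 10.75
tcp_pos: [528.9, 65.5, 31.4]
tool_rot: [3.141, 0.0, 1.371]
ft_force: [-0.8, -1.2, 6.4]
opening: 0.271
finger_force: 8.9
```

Run:
```python
from h import *
o=env.get_obs();print(o['clock'],o['tcp_pos'],o['tool_rot'],o['opening'],o['ft_force'],o['finger_force'])
p,_=cams.camera('wrist');cv2.imwrite('pics/w5.png',p[...,::-1])
p,_=cams.camera('top');cv2.imwrite('pics/t5.png',p[...,::-1])
```

```text
10.75 [528.91930871  65.54131562  31.41543619] [3.14122261e+00 9.56620667e-05 1.37089623e+00] 0.27070451982861404 [-0.80417323 -1.21728166  6.35568329] 8.904826810576196
```

apply_moves(
  rows=[
    [0, 0, -0.3, 0],
    [0, 0, -0.5, 0],
    [0, 0, -0.8, 0],
    [0, 0, -1.0, 0],
    [0, 0, -1.2, 0],
    [0, 0, -1.2, 0],
    [0, 0, -1.0, 0],
    [0, 0, -0.5, 0],
  ],
)

```text
clock: 11.65
tcp_pos: [529.4, 65.6, 97.5]
tool_rot: [3.14, -0.0, 1.371]
ft_force: [0.1, -1.1, -0.5]
opening: 0.271
finger_force: 6.8
```

Run:
```python
from h import *
o=env.get_obs();print(o['clock'],o['tcp_pos'],o['tool_rot'],o['opening'],o['ft_force'],o['finger_force'])
pos=np.array(o['tcp_pos']);R=Ro.from_euler('xyz',o['tool_rot']).as_matrix()
t=pos-R[:,0]*60;t[2]=pos[2]-31+52+7
print('exp tip',t)
for n in('scene','top'):
    p,d=cams.camera(n);cv2.imwrite(f'pics/{n}6.png',p[...,::-1]);np.save(f'pics/{n}6d.npy',d)
    print(n,proj(n,t),d[tuple(int(v) for v in proj(n,t)[::-1])], (cams.get_calibration(n)['world_to_cam']@np.r_[t,1])[2])
    g=cv2.cvtColor(p,cv2.COLOR_RGB2HSV);u,v=map(int,proj(n,t))
    m=((g[...,1]<60)&(g[...,2]>110))[v-22:v+22,u-28:u+28]
    print('\n'.join(''.join('#' if x else '.' for x in r) for r in m))
```

```text
11.65 [529.43131896  65.5679591   97.51707426] [ 3.13960945e+00 -2.78772154e-04  1.37082266e+00] 0.27139734052370945 [ 0.10644046 -1.13464092 -0.54940598] 6.818793433290011
exp tip [517.5127081    6.76365283 125.51707426]
scene (np.float64(275.16893653122344), np.float64(211.31798846393886)) 883.08203 871.4276375441414
.............................................##.........
.............................................##.........
........................................................
#.......................................................
#.......................................................
##......................................................
###.....................................................
####.............................##.....................
#####...........................####....................
#####...........................#####...................
######..........................#####...................
#######..........................#####.............##...
#######..........................#####.............##...
########..........................####
[... 3633 characters left out ...]
........########
###############################.................########
###############################..................#######
###############################.................########
###############################.................########
################################................########
################################................########
################################................########
#################################...............########
#################################...............########
##################################...............#######
###################################..............#######
###################################..............#######
```

The tweezers are lifted and the pad force (6.8 N) matches the given ~7 N. I'll check tip gap and level in the scene view, then plan the carry.

Run:
```python
from h import *
pos=np.array([529.4,65.6,97.5]);yaw=1.371
x=np.array([np.cos(yaw),np.sin(yaw),0]);y=np.array([np.sin(yaw),-np.cos(yaw),0])
t=pos-x*60;t[2]=118.5
for g in(8,14,20):
    a=[np.array(proj('scene',t+s*y*(g+3)/2)).round(1) for s in(1,-1)];print(g,a,a[0]-a[1])
p=cv2.imread('pics/scene6.png');u,v=275,211
print('V');h=cv2.cvtColor(p,cv2.COLOR_BGR2HSV)
print(h[200:224,266:290,2]);print(h[200:224,266:290,1])
# target: tips over knob (662,-215), choose yaw keeping wrist in range
K=np.array([662,-215])
for yw in(1.371,1.2,1.0):
    tc=K+60*np.array([np.cos(yw),np.sin(yw)]);q1=np.arctan2(tc[1],tc[0]);print(yw,tc,np.hypot(*tc),q1+1.571-yw)
```

```text
8 [array([276.1, 215.1]), array([274.5, 212.1])] [1.6 3. ]
14 [array([276.5, 216. ]), array([274.1, 211.3])] [2.4 4.7]
20 [array([276.9, 216.8]), array([273.7, 210.5])] [3.2 6.3]
V
[[125 127 129 129 126 125 125 122 122 121 117 117 113 123 184 246 246 239
  148 113 119 119 120 117]
 [130 128 127 128 126 122 124 119 119 117 116 113 110 110 139 226 246 243
  216 154 118 119 116 117]
 [130 127 127 121 121 117 116 115 113 114 110 109 110 109 115 170 245 246
  243 210 111 116 115 116]
 [126 125 120 118 121 120 113 113 110 109 113 108 109 114 116 137 222 224
  207 190  97 116 117 117]
 [121 118 119 114 115 113 111 109 113 108 108 111 113 116 118 110 142 138
   92  71  78 107 113 136]
 [116 117 114 112 115 110 113 113 111 114 112 112 114 113 111  85  74  83
   92  69  84 126 171 178]
 [116 111 113 111 108 110 114 111 109 107 106 109 111 109 129  82  86 116
  151 142 204 218 206 172]
 [115 112 114 112 112 114 108 109 109 115 135 152 156 171 177 124 110 125
  167 227 245 243 221 124]
 [113 112 112 111 110 108 122 190 155 169 163 168 164 175 171 140 122 117
  148 231 245 245 241 157]
 [112 113 
[... 3448 characters left out ...]
37 138 137 135 123  79 106 122 135 135 136 141 138
  139 139 142 133 140 143]
 [127 138 131 135 132 137 136 133 136 132 135 136 138 134 133 141 143 142
  148 137 135 135 134 132]
 [138 139 130 135 132 137 136 137 145 136 143 139 136 133 137 132 137 135
  145 141 135 137 132 131]
 [132 139 137 136 140 139 137 137 138 134 137 131 140 140 136 136 139 133
  131 136 137 136 136 138]
 [137 137 135 140 138 137 138 141 134 136 137 137 134 138 135 133 138 134
  139 137 132 134 129 135]]
1.371 [ 673.9081828  -156.19357873] 691.7721249698242 -0.02775145436918791
1.2 [ 683.74146527 -159.07765484] 702.0029142373076 0.14240899643233362
1.0 [ 694.41813835 -164.51174091] 713.6390290406778 0.3383826706689024
```

The tips are level and where predicted, with the gap close to 14 mm. Now I'll carry the tweezers over.

Run:
```python
from h import *
plan([(674,-156,97.5,1.371,16)])
```

```text
[-1.18, 1.16, -0.0, -0.0],[-1.18, 1.16, -0.0, -0.0],[-1.18, 1.16, -0.0, -0.0],[-1.18, 1.16, -0.0, -0.0],[-1.18, 1.16, -0.0, -0.0],[-1.18, 1.16, -0.0, -0.0],[-1.18, 1.16, -0.0, -0.0],[-1.18, 1.16, -0.0, -0.0],[-1.18, 1.16, -0.0, -0.0],[-1.18, 1.16, -0.0, -0.0],[-1.18, 1.16, -0.0, -0.0],[-1.18, 1.16, -0.0, -0.0],[-1.18, 1.16, -0.0, -0.0],[-1.18, 1.16, -0.0, -0.0],[-1.18, 1.16, -0.0, -0.0],[-1.18, 1.16, -0.0, -0.0],
```

apply_moves(
  rows=[
    [-0.4, 0.4, 0, 0],
    [-0.8, 0.8, 0, 0],
    [-1.2, 1.2, 0, 0],
    [-1.2, 1.2, 0, 0],
    [-1.2, 1.2, 0, 0],
    [-1.2, 1.2, 0, 0],
    [-1.2, 1.2, 0, 0],
    [-1.2, 1.2, 0, 0],
  ],
)

```text
clock: 12.55
tcp_pos: [595.3, -35.0, 95.9]
tool_rot: [-3.142, 0.0, 1.37]
ft_force: [-0.1, 0.7, -0.5]
opening: 0.27
finger_force: 6.8
```

apply_moves(
  rows=[
    [-1.4, 1.3, 0, 0],
    [-1.4, 1.3, 0, 0],
    [-1.4, 1.3, 0, 0],
    [-1.4, 1.3, 0, 0],
    [-1.3, 1.3, 0, 0],
    [-1.2, 1.2, 0, 0],
    [-0.8, 0.8, 0, 0],
    [-0.4, 0.4, 0, 0],
  ],
)

```text
clock: 13.35
tcp_pos: [663.6, -143.7, 95.6]
tool_rot: [-3.141, 0.0, 1.37]
ft_force: [-1.0, 0.5, -0.6]
opening: 0.273
finger_force: 6.8
```

Run:
```python
from h import *
o=env.get_obs();print(o['clock'],o['tcp_pos'],o['tool_rot'],o['opening'],o['ft_force'],o['finger_force'])
plan([(674,-156,80,1.371,4)])
```

```text
13.35 [ 663.61914552 -143.66752902   95.61848879] [-3.14145179e+00  1.05778887e-04  1.36977636e+00] 0.27334172549278296 [-1.0434189   0.45769048 -0.61119354] 6.807350748204044
[-0.25, 0.32, 0.39, -0.0],[-0.25, 0.32, 0.39, -0.0],[-0.25, 0.32, 0.39, -0.0],[-0.25, 0.32, 0.39, -0.0],
```

apply_moves(
  rows=[
    [-0.25, 0.3, 0.4, 0],
    [-0.25, 0.3, 0.4, 0],
    [-0.25, 0.3, 0.4, 0],
    [-0.2, 0.3, 0.4, 0],
    [0, 0, 0, 0],
    [0, 0, 0, 0],
    [0, 0, 0, 0],
    [0, 0, 0, 0],
  ],
)

```text
clock: 14.15
tcp_pos: [673.2, -153.9, 80.3]
tool_rot: [3.141, 0.0, 1.371]
ft_force: [0.4, -0.1, -0.4]
opening: 0.269
finger_force: 6.8
```

Run:
```python
from h import *
o=env.get_obs();print(o['clock'],o['tcp_pos'],o['tool_rot'],o['opening'],o['ft_force'],o['finger_force'])
pos=np.array(o['tcp_pos']);yaw=o['tool_rot'][2]
x=np.array([np.cos(yaw),np.sin(yaw),0]);y=np.array([np.sin(yaw),-np.cos(yaw),0])
t=pos-x*60;t[2]=pos[2]+21;print('tips',t)
p,d=cams.camera('scene');cv2.imwrite('pics/s7.png',p[...,::-1])
h=cv2.cvtColor(p,cv2.COLOR_RGB2HSV);u,v=map(int,proj('scene',t));print(u,v,'knob',proj('scene',[662,-215,56]))
for g in(8,14,20):
    print(g,[np.array(proj('scene',t+s*y*(g+3)/2)).round(1) for s in(1,-1)])
m=(h[...,1]<70)[v-25:v+30,u-30:u+34];b=cv2.inRange(h,(15,120,60),(40,255,255))[v-25:v+30,u-30:u+34]
print(u-30,v-25);print('\n'.join(''.join('#' if m[i,j] else 'o' if b[i,j] else '.' for j in range(64)) for i in range(55)))
pt,_=cams.camera('top');cv2.imwrite('pics/t7.png',pt[...,::-1]);cv2.imwrite
# lever check in top view: grey blob near expected open peg
ht=cv2.cvtColor(pt,cv2.COLOR_RGB2HSV);print('peg exp',proj('top',[604,216,102]),'hinge',proj('top',[579,150.5,70]))
mt=((ht[...,1]<60)&(ht[...,2]>110)).astype(np.uint8)[145:215,190:260]
n,l,s,c=cv2.connectedComponentsWithStats(mt)
for i in range(1,n):
    if s[i,4]>25:print(s[i][:4]+[190,145,0,0],s[i,4],cv2.minAreaRect(np.argwhere(l==i)[:,::-1].astype(np.float32)))
```

```text
14.15 [ 673.17401075 -153.85395818   80.30600437] [3.14117411e+00 1.28032593e-04 1.37098762e+00] 0.26926642700170883 [ 0.42828943 -0.14253202 -0.43271544] 6.811009370528609
tips [ 661.26510009 -212.66023205  101.30600437]
211 307 knob (np.float64(213.9280462943287), np.float64(322.3013968443346))
8 [array([212.1, 309.9]), array([210.8, 305.2])]
14 [array([212.4, 311.2]), array([210.5, 303.9])]
20 [array([212.7, 312.6]), array([210.2, 302.6])]
181 282
########...........................................#############
#######...............................####.........#############
#####................................#####..........############
###..................................######.........############
#....................................######..........###########
......................................#####..........###########
......................................######..........##########
......................................######..........##########
......................................######..........##########
.......................................######.........######
[... 2430 characters left out ...]
###.oooooooooooooooooooooo########..........
...............########.oooooooooooooooooooooo########..........
...............#########oooooooooooooooooooooo.#######..........
...............#########ooooooooooooooooooooooo#######..........
...............#########.oooooooooooooooooooooo#######..........
...............##########oooooooooooooooooooooo#######..........
...............##########oooooooooooooooooooooo#######..........
...............##########.ooooooooooooooooooooo#######..........
peg exp (np.float64(196.9622483974918), np.float64(147.35364381249866)) hinge (np.float64(231.38846146192645), np.float64(164.03832912693835))
[190 145  70  70] 4900 ((34.5, 34.5), (69.0, 69.0), 90.0)
```

apply_moves(
  rows=[
    [-0.1, 0.1, 0, 0],
    [-0.1, 0, 0, 0],
    [0, 0, 0, 0],
    [0, 0, 0, 0],
    [0, 0, 0, 0],
    [0, 0, 0, 0],
    [0, 0, 0, 0],
    [0, 0, 0, 0],
  ],
  grip=0.736,
)

```text
clock: 15.05
tcp_pos: [673.7, -156.1, 80.0]
tool_rot: [-3.142, 0.0, 1.371]
ft_force: [0.1, -0.3, -1.0]
opening: 0.264
finger_force: 7.1
```

Run:
```python
from h import *
o=env.get_obs();print(o['clock'],o['tcp_pos'],o['tool_rot'],o['opening'],o['finger_force'],o['qd'].round(4) if hasattr(o['qd'],'round') else o['qd'])
p,d=cams.camera('scene');h=cv2.cvtColor(p,cv2.COLOR_RGB2HSV)
H=np.array([579,150.5])
for L in(0,.4,.8,1.2,1.4,1.5,1.6,1.7,1.75):
    a=2.94-L;P=np.r_[H+70*np.r_[np.cos(a),np.sin(a)],98];u,v=proj('scene',P);z=(cams.get_calibration('scene')['world_to_cam']@np.r_[P,1])[2]
    print(L,round(u),round(v),d[round(v),round(u)]-z,h[round(v),round(u)])
t=np.array([662,-214.5,101]);u,v=map(int,proj('scene',t))
m=(h[...,1]<70)[v-15:v+13,u-10:u+20]
print(u-10,v-15);print('\n'.join(''.join('#' if x else '.' for x in r) for r in m))
b=cv2.inRange(h,(15,120,60),(40,255,255))[310:370,180:250];ys,xs=np.nonzero(b);print('brass x',xs.min()+180,xs.max()+180,ys.min()+310,ys.max()+310)
h0=cv2.cvtColor(cv2.imread('pics/scene0.png'),cv2.COLOR_BGR2HSV);b=cv2.inRange(h0,(15,120,60),(40,255,255))[310:370,180:250];ys,xs=np.nonzero(b);print('brass0 x',xs.min()+180,xs.max()+180,ys.min()+310,ys.max()+310)
```

```text
15.05 [ 673.68360535 -156.08569853   79.98322403] [-3.14156388e+00  8.72054683e-05  1.37086739e+00] 0.26429371178075256 7.067530229687691 [ 0.0009 -0.0004  0.0011  0.0005  0.0004  0.0005]
0 329 195 149.95054592837323 [ 10 143 114]
0.4 340 194 151.88213620321085 [ 10 147 120]
0.8 352 196 136.61559168227427 [ 13 219 237]
1.2 362 200 133.1081175537597 [ 16 215 253]
1.4 366 203 130.64015960697634 [ 12 218 214]
1.5 367 205 126.69365887777826 [ 17 207 253]
1.6 369 206 -10.061897331642967 [ 11 115 240]
1.7 370 208 -3.6714505738216303 [133  13 183]
1.75 371 209 -5.0882098541432015 [162   8 157]
200 293
...................######.....
....................#####.....
....................#####.....
....................######.###
..................############
..................############
................##############
.............#################
.........#####################
........######################
.......#######################
........######################
........############..########
........########....##########
.........###.....#############
..............################
...........###################
..........##################..
.........#################....
..........#############.......
..........##########..........
..........#######.............
...........###................
..............................
..............................
...........................#.#
.......................#######
........................######
brass x 205 227 318 345
brass0 x 205 227 318 345
```

Everything checks out, so I'll hand in. The lever stands at about 1.7 rad, the weight hasn't moved and the arm is steady at the mark.

```bash
python3 -c "
from rig import env
print(env.job_done())"
```

```text
the job is handed in; nothing more can be done
None
```

I handed the job in with the clamp lever open at about 1.7 rad and the tweezers held level and steady about 45 mm above the knob, at an estimated tip gap of about 14 mm (from the finger opening and squeeze force, with a coarser image check); the weight had not moved, and no verdict was returned.

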